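# Load the culture plates in the carrier and lock its spring bar

## Task

Load the culture plates (small petri dishes) for the incubator. The carrier stands empty and locked: lift the wing knob and turn it back a quarter turn, swing the spring-loaded retaining bar fully open by the knob and, holding it against the spring, turn the knob clockwise again and let its pin drop into the hold-open catch, so that the bar stays open by itself; stack all the culture plates in one straight, flat pile between the carrier's rods; then release the knob the same way, bring the bar back over the pile and turn the knob clockwise until its pin drops into the closed catch. Leave the other things on the worktop where they are.

Things in the scene. Friction and masses are not known exactly. Their poses are not given: they have to be found in the camera images.
- carrier: culture-plate carrier, fixed to the worktop: L-shaped aluminium plate 10 mm thick with four upright rods, a spring bar and two catch posts. Origin under the middle of the pile's place, on the worktop; z up, x the way the bar opens (roughly away from the robot), y towards the bar's hinge post (16 mm thick), whose axis is at x 0, y +65 mm
- pile_seat (a point): centre of the pile's place, on the carrier's 10 mm plate; axes as the carrier's. Four rods, 8 mm thick, rounded tops 74 mm above the worktop, at x +-26.5, y +-26.5 mm: a 60 mm dish goes in from above with about 3.5 mm to spare. Undersides of the piled dishes: 10, 25, 40, 55 mm above the worktop. Fingers closing along x fit beside a dish, between the rods
- closed_catch (a point): catch for the closed bar, carrier x 0, y -65 mm: post 37 mm square with two ears (gap 18 mm for the 10 mm pin); the point is in the gap at the ears' tops, 71 mm above the worktop
- open_catch (a point): catch that holds the bar open, the same kind of post, carrier x +130, y +65 mm; the point is in the gap at the ears' tops, 71 mm above the worktop
- retaining_bar (a joint): spring bar, 16 mm wide, 77 to 86 mm above the worktop, swinging level about the hinge post; rad. 0: closed over the pile's place, along the carrier's -y; grows counter-clockwise seen from above; 1.571: over the open catch, along +x; stop at 1.590. A torsion spring always drives it to 0 (0.3 N m closed, 0.9 open: 2.5 to 7 N at the knob). Knob axis 130 mm from hinge axis
- lock_pin (a joint): locking pin in the bar's free end, pushed down by a 3 to 6 N spring; m. 0: parked up, the bar can swing; grows downward; 0.009: dropped, its tip between the ears of the catch below holds the bar (play +-0.03 rad). It can be lifted to -0.004. The knob goes up and down with it
- lock_knob (a joint): black wing knob on the pin; rad, clockwise from above positive, relative to the bar; stops at 0 and 1.6. 0: wing in line with the bar, pin parked up. At 1.571 +-0.13 the wing stands across the bar and the pin can drop 9 mm; then the knob cannot turn until lifted 9 mm. Drop it only over a catch (bar at 0 or 1.571): elsewhere it would strike the catch's side
- knob_grip (a point): point on the knob's axis, inside the wing, 11 mm below the wing's top; 131 mm above the worktop when parked, 122 mm when dropped. The wing is 14 mm thick, 42 mm long, 28 mm high; its lower edge is 17 mm below this point, on a hub 29 mm across. Site axes: y along the wing, x across its thickness, z up
- plate_1: culture plate: closed round petri dish of clear plastic with dark red agar, 60 mm across, 15 mm high, 25 to 50 g, rigid, its lid does not come off. Origin: centre of its underside, z up; lies right way up on the worktop. Take it from above across its 60 mm diameter, in any direction. Two to four plates are there; absent ones read None
- plate_2: culture plate: closed round petri dish of clear plastic with dark red agar, 60 mm across, 15 mm high, 25 to 50 g, rigid, its lid does not come off. Origin: centre of its underside, z up; lies right way up on the worktop. Take it from above across its 60 mm diameter, in any direction. Two to four plates are there; absent ones read None
- plate_3: culture plate: closed round petri dish of clear plastic with dark red agar, 60 mm across, 15 mm high, 25 to 50 g, rigid, its lid does not come off. Origin: centre of its underside, z up; lies right way up on the worktop. Take it from above across its 60 mm diameter, in any direction. Two to four plates are there; absent ones read None
- plate_4: culture plate: closed round petri dish of clear plastic with dark red agar, 60 mm across, 15 mm high, 25 to 50 g, rigid, its lid does not come off. Origin: centre of its underside, z up; lies right way up on the worktop. Take it from above across its 60 mm diameter, in any direction. Two to four plates are there; absent ones read None
- dropper_bottle: bystander: small brown dropper bottle, 24 mm across, 62 mm high, standing between the plates and the carrier
- bench_timer: bystander: bench timer 62 x 66 x 18 mm, beyond the glass partition
- slide_archive: bystander: dark green slide storage box 72 x 98 x 37 mm, beyond the glass partition
- specimen_cup: bystander: screw-top sample cup, 62 mm across, 68 mm high, beyond the upright glass partition (6 mm thick, 0.7 m high, from x 0.33 to 0.95 m at y = 0)
Things that resemble listed ones, but are neither listed nor needed, are in the scene too. Leave any purple or yellow look-alike of the plate_3 alone. What is shaped like the plate_4 but blue is not meant.

How it is judged:
On the way, in this order (a step that is already met when the one before it is completed fails the run):
1. The retaining bar is held open by its pin in the hold-open catch, with the fingers off it (value of joint retaining_bar above 1.5 rad and value of joint lock_pin above 0.006 m and contact force between the fingers and carrier below 0.3 N), for 0.3 s.
2. All plates lie flat on one another between the carrier's rods, with the bar still held open (horizontal distance between each of plate_1, plate_2, plate_3, plate_4 and pile_seat below 0.007 m and z of plate_1 in the frame of pile_seat between -0.003 and 0.049 m and angle between each of plate_1, plate_2, plate_3, plate_4's own z axis and vertical below 0.06 rad and z of plate_2 in the frame of pile_seat between -0.003 and 0.049 m and z of plate_3 in the frame of pile_seat between -0.003 and 0.049 m and z of plate_4 in the frame of pile_seat between -0.003 and 0.049 m and value of joint retaining_bar above 1.5 rad), for 0.2 s.
At the end, for the whole second after the job is handed in: The retaining bar is closed over the pile (within 0.05 rad) with its pin dropped into the closed catch (more than 6 of its 9 mm, knob a quarter turn clockwise); every plate lies flat and at rest in the pile between the rods, within 7 mm of its centre line (value of joint retaining_bar below 0.05 rad and value of joint lock_pin above 0.006 m and value of joint lock_knob above 1.3 rad and horizontal distance between each of plate_1, plate_2, plate_3, plate_4 and pile_seat below 0.007 m and z of plate_1 in the frame of pile_seat between -0.003 and 0.049 m and angle between each of plate_1, plate_2, plate_3, plate_4's own z axis and vertical below 0.06 rad and z of plate_2 in the frame of pile_seat between -0.003 and 0.049 m and z of plate_3 in the frame of pile_seat between -0.003 and 0.049 m and z of plate_4 in the frame of pile_seat between -0.003 and 0.049 m and linear speed of each of plate_1, plate_2, plate_3, plate_4 below 0.02 m/s); the robot touches nothing.
It fails at once if a bystander (dropper bottle, timer, slide box or sample cup) is moved more than 4 cm (distance of any of dropper_bottle, bench_timer, slide_archive, specimen_cup from where it was at the start of the episode above 0.04 m).
Of plate_1, plate_2, plate_3, plate_4 only 2 to 4 are there at a start; the rules pass over those that are not, and their reading is None.
At some moment in a run one of plate_1, plate_2, plate_3, plate_4 may be knocked a few centimetres aside while the robot is not near it.
Once in a run the grip may slacken for a moment while it holds something.
It also fails if it takes over 210 s, if anything falls off the work surface, if the arm or the gripper's body presses on something with over 40 N, if the wrist force passes 120 N, or if a joint passes its speed limit or range.

## Robot

A 6-joint arm with a two-finger parallel gripper is mounted at the origin on a cart in front of the work surface, level with it; the furniture and walls round the work are solid. World frame = base frame: x ahead of the robot, y to its left, z up, the work surface at z = 0. Lengths are in m, angles in rad, forces in N, time in s.
With the tool pointing down it reaches from about 0.275 to 0.75 m from the base axis. Payload 10.2 kg.
Tool frame: the origin (TCP) lies midway between the tips of the shut fingers; the grasp point (between the pads) lies 19 mm behind it (env.hold_point_z is the distance from the TCP to the grasp point, in m); x points along the fingers, z is the direction in which the jaws open and shut, and the axes are right-handed (so a half turn about x gives the same grasp; the last joint's range is limited). The gripper opens to 85 mm and grips with 20 to 120 N. Pads are 22 mm wide; open, the fingers measure 114 mm over their backs; the gripper's body (76 mm by 85 mm) begins 54 mm behind the grasp point. The pads swing forward as they close: fully open they stand 13 mm farther back than shut.
Start: joints at [-1.389, 0.313, 1.498, -0, 1.331, -0.223], TCP at [0.207, -0.483, 0.198] pointing down, gripper open.
Joint ranges: [-2.94, 2.94], [-0.97, 2.17], [0.19, 2.56], [-1.23, 4.37], [0.02, 3.11], [-2.88, 2.88]. Speed limits (rad/s): [2.39, 2.39, 3.01, 3.14, 3.14, 3.14].

## Interface

Orientations are given as a unit quaternion [x, y, z, w].
In Python, from bench import env, kinematics, monitor, eyes, job gives the robot as it stands. The module is installed in compiled form; this text tells all that it offers. Calls block until the motion is done:
- env.reach(position, orientation): joint-space move of the TCP to a pose.
- env.movel(position, velocity=0.15, frame=None, guard=None): straight line of the TCP; frame=None keeps the orientation; velocity is the mean speed in m/s. With guard (N) it stops when the force on the tool has changed by that much, and returns True; else False.
- env.set_joints(angles): joint-space move.
- env.release() and env.close_gripper(effort=None): open the fingers fully, or close them until they stop; effort is the grip in N (None keeps the last).
- env.hold(seconds).
- kinematics.ik(position, orientation): joint angles nearest the present ones, or None.
- monitor.sense(): the state.
- eyes.grab_frame(name): name is "scene" or "top"; returns a dict with "frame" (384x512x3 uint8, red, green, blue), "mtx" (3x3 intrinsics, pixels), "view" (4x4, takes a point from world to camera coordinates). Camera axes: x right, y down, z forward; pixel columns grow to the right and rows downward; lengths in m; the calibration is good to about 2 mm. A picture is of the moment at which its call begins. There is no depth.
A pose or a line that the arm cannot do raises env.MotionError and nothing moves.
- job.hand_in(): hands the job in, once; it reports no verdict.
The state is a dict: "clock": time; "joints": joint angles; "qvel": joint speeds; "joint_efforts": joint torques, N m; "position": TCP position; "ee_rot": TCP orientation; "contact_force": force on the tool from outside, world axes, zero at the start; "ft_torque": the same for the moment, N m; "finger_gap": opening from 0.0 (shut) to 1.0 (fully open).
Only numpy, scipy, OpenCV 4.12 (cv2) and the standard library are available. Lean on these libraries where they do the work, as an engineer would, in place of code of your own. Each camera call takes 0.05 s, during which the arm holds its last target. There are 200 camera calls.

## Working session

There is one attempt and no reset: what is moved stays moved. The work goes in short steps, each a Python script; the robot and the scene stay as the last script left them, time stands still between calls to the robot, and variables do not carry over. Pictures are saved under pics/ and viewed, about 12 in all and at most 16, crops included, and the job is handed in when it is done.

```bash
mkdir -p pics; ls; python3 - <<'E'
from bench import env,monitor,eyes
import cv2,numpy as np
s=monitor.sense();print({k:np.round(v,3) for k,v in s.items()},env.hold_point_z)
for n in("scene","top"):
    d=eyes.grab_frame(n);f=cv2.cvtColor(d["frame"],cv2.COLOR_RGB2BGR);print(n,d["mtx"].round(1).tolist(),d["view"].round(3).tolist())
    cv2.imwrite(f"pics/{n}0.png",cv2.resize(f,(800,600),interpolation=cv2.INTER_CUBIC))
E
```

```text
pics
{'clock': np.float64(0.0), 'joints': array([-1.389,  0.313,  1.498, -0.   ,  1.331, -0.223]), 'qvel': array([ 0.   , -0.002, -0.   , -0.002,  0.   , -0.001]), 'joint_efforts': array([-0.0000e+00, -4.1227e+01, -2.5974e+01, -0.0000e+00,  4.0000e-03,
        0.0000e+00]), 'position': array([ 0.207, -0.482,  0.197]), 'ee_rot': array([ 0.39 ,  0.591, -0.389,  0.59 ]), 'contact_force': array([ 0.342, -0.82 ,  0.226]), 'ft_torque': array([ 0.007, -0.006, -0.015]), 'finger_gap': np.float64(0.996)} 0.0187
scene [[370.4, 0.0, 255.0], [0.0, 370.4, 197.1], [0.0, 0.0, 1.0]] [[-0.811, -0.584, 0.01, 0.445], [-0.288, 0.385, -0.877, 0.248], [0.509, -0.714, -0.481, 0.928], [0.0, 0.0, 0.0, 1.0]]
top [[392.0, 0.0, 245.6], [0.0, 392.0, 198.2], [0.0, 0.0, 1.0]] [[-0.004, -1.0, -0.004, 0.014], [-0.998, 0.004, -0.057, 0.541], [0.057, 0.004, -0.998, 1.244], [0.0, 0.0, 0.0, 1.0]]
```

View pics/scene0.png

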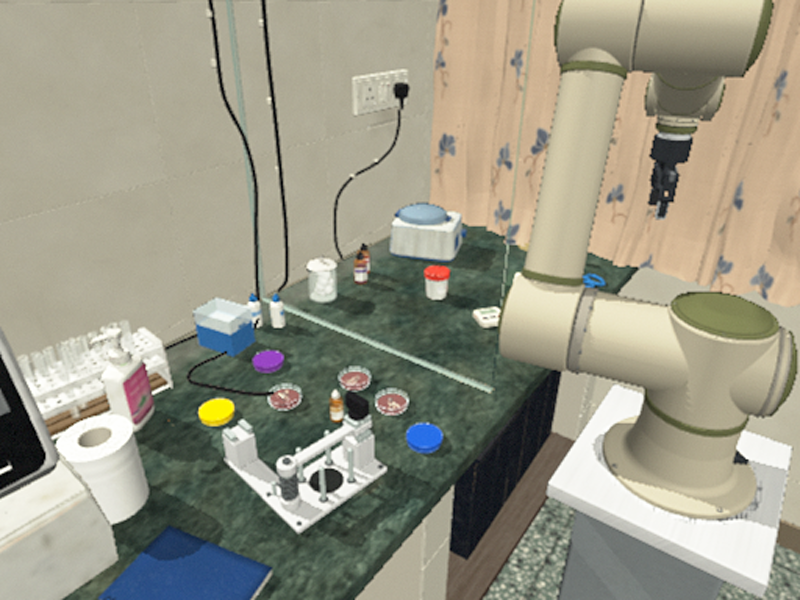

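View pics/top0.png

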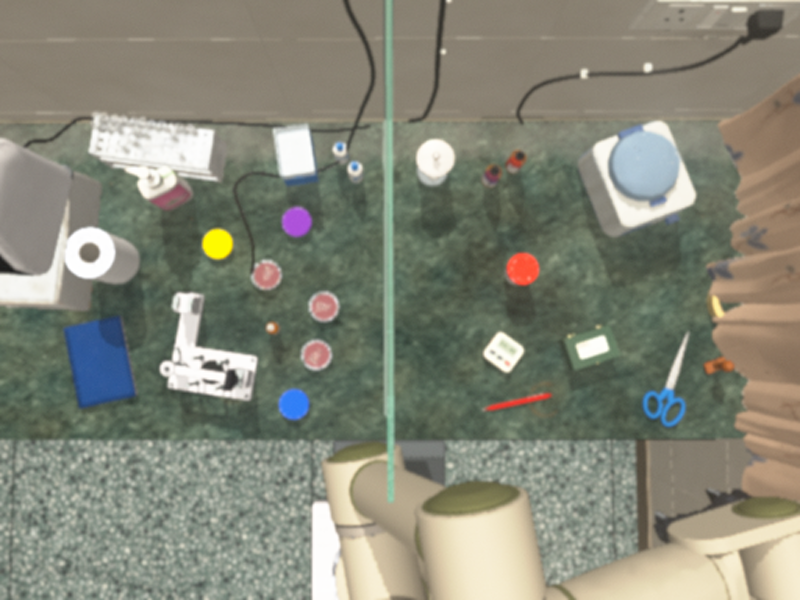

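The pictures show three red plates, at top view (266,275), (323,306) and (316,354). The purple (296,221), yellow (217,243) and blue (293,404) discs are look-alikes to leave alone. The carrier is at (210,350) and the dropper bottle at (272,327). Next I'll view enlarged crops to confirm.

```bash
cat > h.py <<'E'
from bench import env,kinematics,monitor,eyes,job
import cv2,numpy as np
def grab(n):
    d=eyes.grab_frame(n);return d["frame"],d["mtx"],d["view"]
def proj(P,K,V):
    c=V[:3,:3]@np.asarray(P,float)+V[:3,3];u=K@c;return u[:2]/u[2]
def ray(uv,K,V):
    R=V[:3,:3];o=-R.T@V[:3,3];d=R.T@np.linalg.solve(K,[uv[0],uv[1],1.]);return o,d
def onz(uv,z,K,V):
    o,d=ray(uv,K,V);return o+d*(z-o[2])/d[2]
def tri(uv1,c1,uv2,c2):
    (o1,d1),(o2,d2)=ray(uv1,*c1),ray(uv2,*c2)
    t=np.linalg.lstsq(np.c_[d1,-d2],o2-o1,rcond=None)[0]
    a,b=o1+d1*t[0],o2+d2*t[1];return (a+b)/2,np.linalg.norm(a-b)
E
python3 - <<'E'
from h import *
T=grab("top");S=grab("scene")
np.savez("f0.npz",T=T[0],TK=T[1],TV=T[2],S=S[0],SK=S[1],SV=S[2])
b=lambda f:f[:,:,::-1]
t=cv2.resize(b(T[0])[165:275,95:225],None,fx=6,fy=6,interpolation=cv2.INTER_CUBIC)[:600]
s=cv2.resize(b(S[0])[228:345,128:288],None,fx=5,fy=5,interpolation=cv2.INTER_CUBIC)
cv2.imwrite("pics/tc.png",cv2.resize(b(T[0])[165:265,95:228],None,fx=6,fy=6,interpolation=cv2.INTER_CUBIC));cv2.imwrite("pics/sc.png",s)
# red plates
hsv=cv2.cvtColor(T[0],cv2.COLOR_RGB2HSV)
m=((hsv[...,0]<12)|(hsv[...,0]>168))&(hsv[...,1]>60)&(hsv[...,2]>70)
m=m.astype(np.uint8);m[:, 245:]=0;m[:150]=0;m[265:]=0
n,l,st,c=cv2.connectedComponentsWithStats(cv2.morphologyEx(m,cv2.MORPH_CLOSE,np.ones((3,3))))
for i in range(1,n):
    if st[i,4]>15: print(c[i].round(1),st[i],onz(c[i],.01,*T[1:]).round(4))
E
```

```text
[170.3 175.9] [163 169  16  15 192] [0.6153 0.2558 0.01  ]
[207.  195.9] [200 189  15  15 178] [0.5499 0.1365 0.01  ]
[202.1 226.7] [195 220  15  15 181] [0.4508 0.1523 0.01  ]
```

View pics/tc.png

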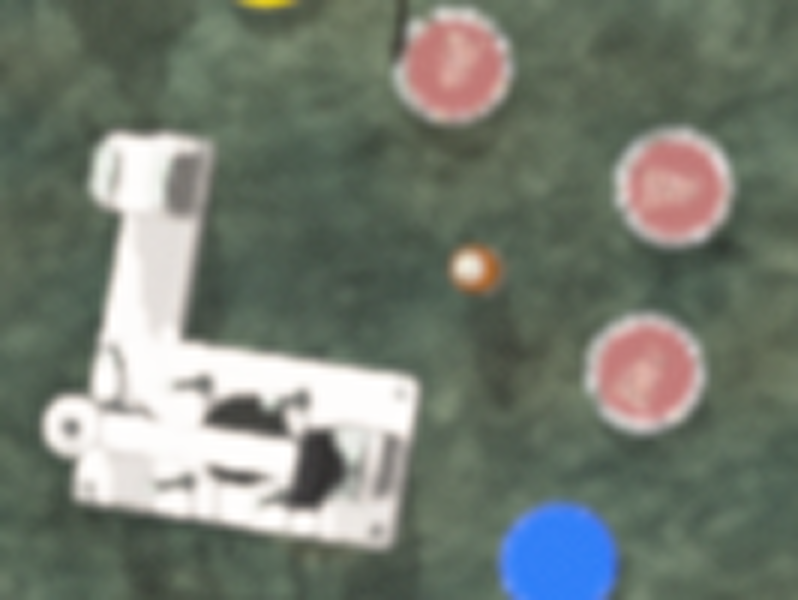

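View pics/sc.png

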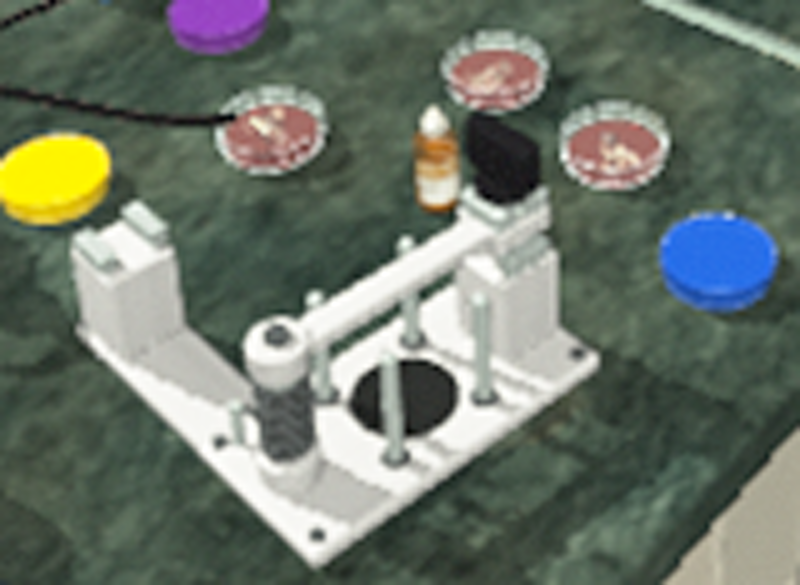

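The crops confirm three clear dishes with red agar, at crop (455,65), (675,187) and (645,372). The blue, yellow and purple discs are opaque look-alikes. The carrier is closed and its black wing stands across the bar. Next I'll measure its pose from several features.

```bash
cat >> h.py <<'E'
def load(f="f0.npz"):
    d=np.load(f);return (d["T"],d["TK"],d["TV"]),(d["S"],d["SK"],d["SV"])
E
python3 - <<'E'
from h import *
T,S=load();t=lambda U,V:((U+.5)/6-.5+95,(V+.5)/6-.5+165);s=lambda U,V:((U+.5)/5-.5+128,(V+.5)/5-.5+228)
print("hinge cap",tri(t(70,427),T[1:],s(280,335),S[1:]))
for a,b in(((377,530),None),((88,487),(317,535)),((400,393),(578,353))):
    print("screw top",onz(t(*a),.01,*T[1:]).round(4), b and onz(s(*b),.01,*S[1:]).round(4))
print("screw",onz(s(220,441),.01,*S[1:]).round(4))
rb=np.array([onz(s(*p),.01,*S[1:]) for p in((412,340),(485,397),(325,395),(397,457))]);print("rodbase",rb.round(4),rb.mean(0).round(4))
rt=np.array([onz(s(*p),.073,*S[1:]) for p in((407,239),(480,294),(315,295),(390,350))]);print("rodtop",rt.round(4),rt.mean(0).round(4))
# black disc by mask
g=S[0].max(2);m=((g<45)).astype(np.uint8);m[:290]=0;m[:, :195]=0;m[:,225:]=0;m[318:]=0
n,l,st,c=cv2.connectedComponentsWithStats(m)
i=1+st[1:,4].argmax();print(st[i]);q=np.argwhere(l==i)[:,::-1]
e=cv2.fitEllipse(cv2.convexHull(q.astype(np.int32)));print(e);print("disc",onz(e[0],.0105,*S[1:]))
# knob black in both
for f,(u0,v0,u1,v1) in((T,(140,230,158,252)),(S,(218,248,240,272))):
    mm=(f[0].max(2)<60)[v0:v1,u0:u1];q=np.argwhere(mm)[:,::-1]+[u0,v0];print("knob",len(q),q.mean(0),q.min(0),q.max(0))
# plates in scene
hsv=cv2.cvtColor(S[0],cv2.COLOR_RGB2HSV);m=(((hsv[...,0]<12)|(hsv[...,0]>168))&(hsv[...,1]>60)&(hsv[...,2]>70)).astype(np.uint8)
m[:225]=0;m[275:]=0;m[:,:165]=0;m[:,270:]=0
n,l,st,c=cv2.connectedComponentsWithStats(cv2.morphologyEx(m,cv2.MORPH_CLOSE,np.ones((3,3))))
for i in range(1,n):
    if st[i,4]>60: print(c[i].round(1),st[i],onz(c[i],.006,*S[1:]).round(4),onz(c[i],.01,*S[1:]).round(4))
E
```

```text
hinge cap (array([0.42625507, 0.43086598, 0.09372469]), np.float64(0.0012259567515116232))
screw top [0.3673 0.2953 0.01  ] None
screw top [0.3907 0.4503 0.01  ] [0.3953 0.4496 0.01  ]
screw top [0.4403 0.2836 0.01  ] [0.3708 0.2955 0.01  ]
screw [0.4689 0.4373 0.01  ]
rodbase [[0.4416 0.3366 0.01  ]
 [0.3886 0.3444 0.01  ]
 [0.4502 0.3882 0.01  ]
 [0.3971 0.3964 0.01  ]] [0.4194 0.3664 0.01  ]
rodtop [[0.4417 0.3356 0.073 ]
 [0.3896 0.3439 0.073 ]
 [0.4496 0.389  0.073 ]
 [0.3985 0.3946 0.073 ]] [0.4198 0.3658 0.073 ]
[199 307   5   7  23]
((201.84210205078125, 309.7105407714844), (5.492359638214111, 7.078912258148193), 148.28253173828125)
disc [0.42557089 0.38287419 0.0105    ]
knob 26 [148.30769231 242.80769231] [146 238] [150 247]
knob 219 [228.21917808 258.80365297] [218 248] [239 271]
[226.9 242.8] [219 238  16  12 129] [0.5521 0.1383 0.006 ] [0.5484 0.1426 0.01  ]
[181.8 254.5] [173 249  18  13 171] [0.6187 0.2585 0.006 ] [0.6147 0.262  0.01  ]
[250.2 257.6] [242 252  18  12 168] [0.454  0.1538 0.006 ] [0.451  0.1579 0.01  ]
```

```bash
python3 - <<'E'
from h import *
from scipy.spatial.transform import Rotation as R
s=monitor.sense();q0=s["joints"];M=R.from_quat(s["ee_rot"]).as_matrix();print(M.round(3))
az=np.arctan2(s["position"][1],s["position"][0]);u=np.array([np.cos(az),np.sin(az)]);print(az)
A=[];b=[]
for r in(.3,.4,.5,.6):
    for z in(.1,.25,.4):
        q=kinematics.ik([*(r*u),z],s["ee_rot"])
        if q is None: print(r,z,None);continue
        q=np.array(q);a=q[1]+q[2]
        A+=[[1,0,np.sin(q[1]),np.sin(a),np.cos(a)],[0,1,np.cos(q[1]),np.cos(a),-np.sin(a)]];b+=[r,z]
x,res,_,_=np.linalg.lstsq(np.array(A),np.array(b),rcond=None);print(x.round(4),res)
for p in([.28,0,.3],[.3,0,.4],[.43,.24,.13]):
    for y in(0,):
        q=kinematics.ik(p,R.from_matrix(np.c_[[0,0,-1],[0,1,0],[1,0,0]]).as_quat());print(p,None if q is None else np.round(q,3))
# tilted
rot=R.from_rotvec(0.3*np.array([-u[1],u[0],0]))*R.from_quat(s["ee_rot"])
q=kinematics.ik([*(.4*u),.3],rot.as_quat());print("tilt",np.round(q,3))
E
```

```text
[[-0.     0.919  0.394]
 [ 0.001  0.394 -0.919]
 [-1.     0.    -0.001]]
-1.1659297002102518
[ 0.019  -0.0748  0.4227  0.3968  0.0361] [2.31426711e-05]
[0.28, 0, 0.3] [-0.428 -0.334  1.875 -0.     1.6   -0.428]
[0.3, 0, 0.4] [-0.398 -0.271  1.582 -0.     1.831 -0.398]
[0.43, 0.24, 0.13] [ 0.271  0.308  1.691 -0.     1.142  0.271]
tilt [-1.408  0.174  1.444 -0.073  1.815 -0.249]
```

```bash
cat >> h.py <<'E'
from scipy.spatial.transform import Rotation as R
YAW=-.157;C=np.array([.4185,.366])
def cw(x,y): # carrier -> world xy
    c,s=np.cos(YAW),np.sin(YAW);return C+np.array([c*x-s*y,s*x+c*y])
def Q(th):
    x=np.array([0,0,-1.]);z=np.array([np.cos(th),np.sin(th),0]);return R.from_matrix(np.c_[x,np.cross(z,x),z]).as_quat()
def ml(p,th=None,v=.15,guard=None): return env.movel(list(p),velocity=v,frame=None if th is None else Q(th),guard=guard)
def st(m=""):
    s=monitor.sense();print(m,"t%.1f"%s["clock"],s["position"].round(4),"F",s["contact_force"].round(1),"gap%.3f"%s["finger_gap"],"q",s["joints"].round(2));return s
def turn(dth):
    q=np.array(monitor.sense()["joints"]);q[5]-=dth;env.set_joints(q.tolist())
E
python3 - <<'E'
from h import *
T,S=load();t=lambda U,V:((U+.5)/6-.5+95,(V+.5)/6-.5+165)
print("knob est",cw(0,-65e-3),"scene",onz((228.2,258.8),.117,*S[1:]),"top",onz(t(322,458),.125,*T[1:]))
for th,p in((-1.728,[*cw(0,-.065),.108]),(-.157,[*cw(0,-.065),.117]),(1.414,[*cw(.13,.065),.117]),(-.157,[*cw(.13,.065),.108])):
    print(np.round(kinematics.ik(p,Q(th)),2))
q=np.array(monitor.sense()["joints"])
env.set_joints([-1.389,-.6,1.9,0,1.84,-.22]);st()
env.set_joints([.4,-.6,1.9,0,1.84,1.5]);st()
env.reach([*cw(0,-.065),.22],Q(-1.728));st()
for n in("top","scene"):
    f=grab(n)[0][:,:,::-1];cv2.imwrite(f"pics/{n}1.png",f)
a=cv2.imread("pics/top1.png")[165:285,95:255];b=cv2.imread("pics/scene1.png")[200:345,128:321]
cv2.imwrite("pics/both1.png",np.hstack([cv2.resize(a,(400,300)),cv2.resize(b,(400,300))]))
E
```

```text
knob est [0.40833687 0.30179945] scene [0.40858647 0.30261741 0.117     ] top [0.41150849 0.29618693 0.125     ]
[ 0.41  0.37  1.67 -0.    1.1   2.13]
[ 0.41  0.36  1.66 -0.    1.12  0.56]
[ 0.47  0.75  1.02 -0.    1.37 -0.95]
[ 0.47  0.76  1.03 -0.    1.35  0.62]
 t1.7 [ 0.1409 -0.1231  0.3435] F [0.4 0.1 0.3] gap1.001 q [-1.39 -0.6   1.9   0.    1.84 -0.22]
 t3.7 [0.0895 0.1639 0.3435] F [ 0.8 -0.4  0. ] gap0.999 q [ 0.4  -0.6   1.9  -0.    1.84  1.5 ]
 t5.1 [0.4082 0.3017 0.221 ] F [0.4 0.3 0. ] gap1.000 q [0.41 0.26 1.51 0.   1.37 2.13]
```

View pics/both1.png

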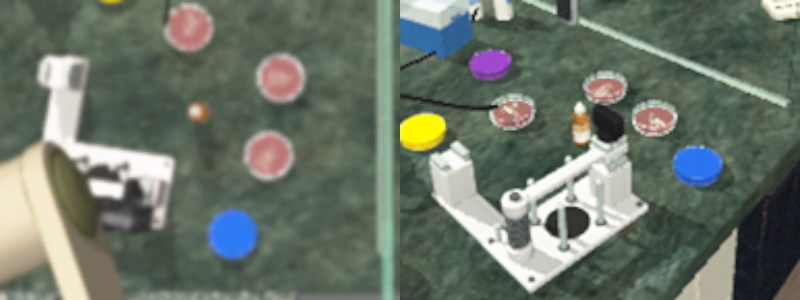

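The carrier and plates look unchanged. I expected the gripper above the knob in the scene crop, but only a dark tip shows near (565,10). I'll check that with a projection.

```bash
python3 - <<'E'
from h import *
T,S=load();p=monitor.sense()["position"];print(proj(p,*S[1:]),proj(p,*T[1:]),proj([*cw(0,-.065),.122],*S[1:]))
a=cv2.imread("pics/scene1.png")[100:292,128:384]
cv2.imwrite("pics/s1.png",cv2.resize(a,(640,480),interpolation=cv2.INTER_CUBIC))
E
```

```text
[227.42802738 220.89706765] [137.09468815 244.03416869] [228.45409513 256.94898489]
```

View pics/s1.png

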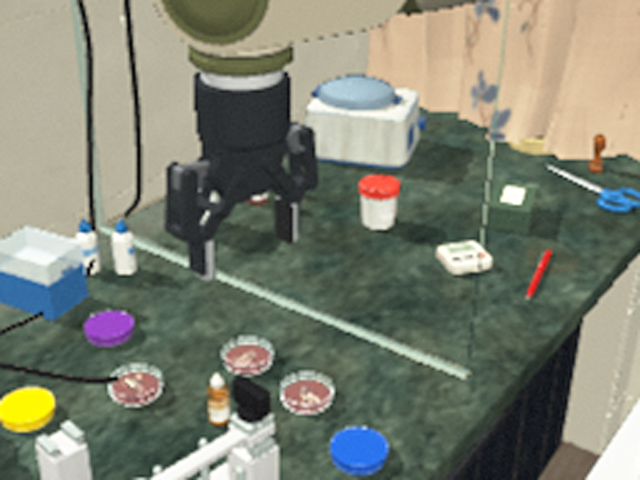

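```bash
python3 - <<'E'
from h import *
T,S=load();s=st();p=s["position"];d=R.from_quat(s["ee_rot"]).as_matrix()[:,2];print(d)
for k in(-1,1):
  for z in(0,.013,.05): print(k,z,((proj(p+k*.043*d+[0,0,z],*S[1:])-[128,100])*2.5).round(0))
E
```

```text
t5.2 [0.4082 0.3018 0.2211] F [-0.2 -0.5 -0.3] gap1.000 q [0.41 0.26 1.51 0.   1.37 2.13]
[-0.15616692 -0.9877301  -0.00107094]
-1 0 [211. 321.]
-1 0.013 [210. 308.]
-1 0.05 [208. 270.]
1 0 [284. 284.]
1 0.013 [284. 272.]
1 0.05 [284. 236.]
```

```bash
python3 - <<'E'
from h import *
env.close_gripper(30);s=st();f,K,V=grab("scene")
p=s["position"];im=cv2.resize(f[130:280,150:310,::-1],None,fx=4,fy=4,interpolation=cv2.INTER_CUBIC)
for z in(0,.0187,.0487):
    u=(proj(p+[0,0,z],K,V)-[150,130]+.5)*4;cv2.circle(im,tuple(int(v) for v in u),3,(0,255,0),-1)
cv2.imwrite("pics/shut.png",im)
E
```

```text
t5.9 [0.4083 0.3018 0.22  ] F [0.5 0.2 0.2] gap0.003 q [0.41 0.26 1.51 0.   1.37 2.13]
```

View pics/shut.png

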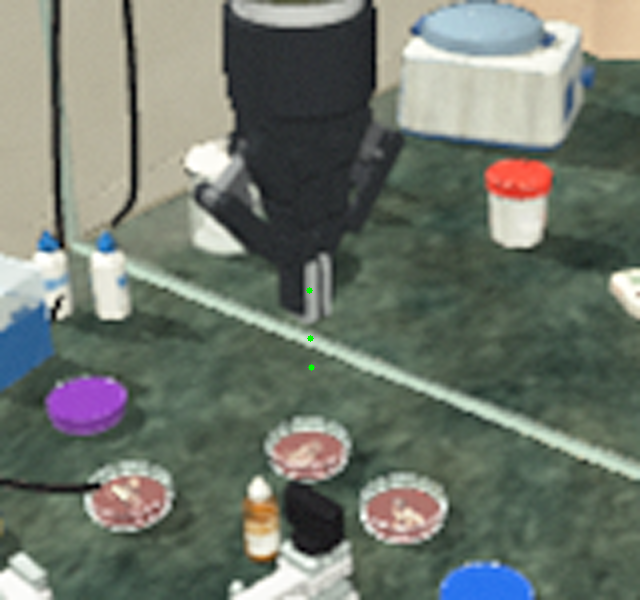

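The tips appear about 12 px (roughly 30 mm) above the projected TCP, although the column agrees. I'll settle that with a guarded touch on bare worktop.

```bash
python3 - <<'E'
from h import *
env.reach([.535,.32,.16],Q(-.157));ml([.535,.32,.05]);print(ml([.535,.32,.001],v=.04,guard=5));s=st()
T=grab("top");S=grab("scene")
cv2.imwrite("pics/x_t.png",T[0][:,:,::-1]);cv2.imwrite("pics/x_s.png",S[0][:,:,::-1])
a=[]
for f,K,V in(T,S):
    u=proj(s["position"],K,V);x,y=(u-[32,32]).astype(int);c=cv2.resize(f[y:y+64,x:x+64,::-1],(384,384),interpolation=cv2.INTER_CUBIC)
    v=(u-[x,y]+.5)*6;cv2.circle(c,(int(v[0]),int(v[1])),3,(0,255,0),-1);a.append(c)
cv2.imwrite("pics/touch.png",np.hstack(a))
ml([.535,.32,.16])
E
```

```text
False
 t9.7 [0.5352 0.3201 0.0013] F [ 0.5 -0.7  0.1] gap-0.001 q [ 0.35  0.73  1.38 -0.    1.03  0.51]
```

View pics/touch.png

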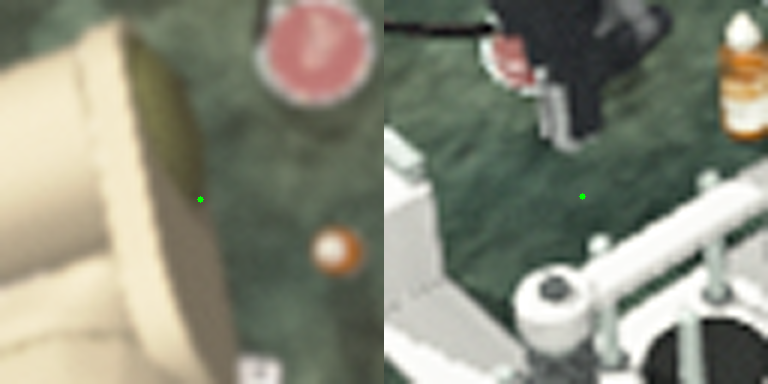

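```bash
python3 - <<'E'
from h import *
ml([.535,.32,.01]);print(ml([.535,.32,-.04],v=.03,guard=5));s=st()
f,K,V=grab("scene");f2,K2,V2=grab("top")
u=proj(s["position"],K,V);x,y=(u-[32,50]).astype(int);c=cv2.resize(f[y:y+64,x:x+64,::-1],(576,576),interpolation=cv2.INTER_CUBIC)
for p in(s["position"],[*s["position"][:2],0]):
    v=(proj(p,K,V)-[x,y]+.5)*9;cv2.circle(c,(int(v[0]),int(v[1])),3,(0,255,0),-1)
print(x,y);cv2.imwrite("pics/touch2.png",c)
ml([.535,.32,.16])
E
```

```text
True
 t13.4 [ 0.535   0.32   -0.0333] F [-2.  -1.3  6.2] gap-0.002 q [ 0.35  0.78  1.4  -0.    0.97  0.51]
156 239
```

View pics/touch2.png

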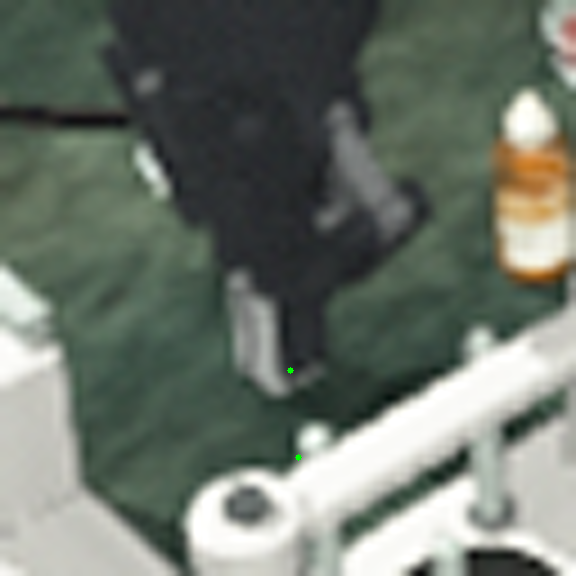

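The touch settles it. The tips meet the worktop at a reported z of −0.033, so true tip z is reported z + 0.033, and xy agrees to 2–3 mm. I'll apply that offset and unlock the bar.

```bash
cat >> h.py <<'E'
DZ=.033   # true tip z = reported z + DZ
def tz(xy,z): return [xy[0],xy[1],z-DZ]
E
python3 - <<'E'
from h import *
k=cw(0,-.065)
env.release();env.reach(tz(k,.24),Q(-1.728));ml(tz(k,.16));print(ml(tz(k,.109),v=.05,guard=6));st("down")
env.close_gripper(60);s=st("grip");p=s["position"]
print(ml([p[0],p[1],p[2]+.011],v=.03));st("lift");
turn(.8);st("t1");turn(.771);st("t2")
f=grab("scene")[0];cv2.imwrite("pics/u.png",cv2.resize(f[215:320,140:290,::-1],None,fx=5,fy=5,interpolation=cv2.INTER_CUBIC))
E
```

```text
False
down t19.1 [0.4085 0.3019 0.0763] F [-0.2  0.8  0.2] gap1.000 q [ 0.41  0.41  1.71 -0.    1.03  2.13]
grip t19.7 [0.4085 0.3019 0.0762] F [0.4 0.7 1.5] gap0.151 q [0.41 0.41 1.71 0.   1.03 2.13]
False
lift t20.2 [0.4083 0.3019 0.087 ] F [ 1.2  1.2 -6.8] gap0.150 q [0.41 0.39 1.7  0.   1.05 2.13]
t1 t21.0 [0.4082 0.3021 0.0869] F [ 0.4  4.3 -6.9] gap0.149 q [0.41 0.39 1.7  0.   1.05 1.34]
t2 t21.8 [0.4081 0.3021 0.0868] F [ 0.5  5.1 -5.4] gap0.154 q [0.41 0.39 1.7  0.   1.05 0.57]
```

View pics/u.png

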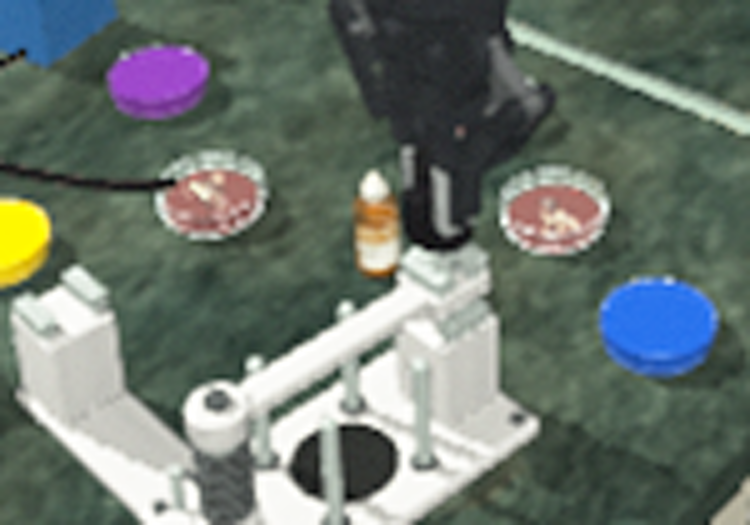

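The knob is gripped and turned in line with the bar, and there is no reaction to speak of. Next I'll swing the bar open along the arc.

```bash
cat >> h.py <<'E'
def swing(a0,a1,th0,n=10,v=.12):
    "swing held knob from bar angle a0 to a1 about the hinge; th0 = jaw angle at a0"
    H=cw(0,.065);z=monitor.sense()["position"][2]
    for i in range(1,n+1):
        a=a0+(a1-a0)*i/n;p=H+.130*np.array([np.sin(YAW+a),-np.cos(YAW+a)])
        ml([p[0],p[1],z],th0+a-a0,v)
        if i%3==0 or i==n: st("a%.2f"%a)
E
python3 - <<'E'
from h import *
swing(0,1.571,-.157,10)
E
```

```text
a0.47 t22.8 [0.4676 0.3065 0.086 ] F [-6.1  2.8 -6.9] gap0.155 q [0.37 0.5  1.54 0.   1.11 0.06]
a0.94 t23.7 [0.5192 0.3374 0.086 ] F [-4.8 -2.7 -6.6] gap0.148 q [ 0.39  0.62  1.33 -0.    1.19 -0.39]
a1.41 t24.7 [0.5515 0.3886 0.0862] F [-4.6 -5.2 -6.7] gap0.146 q [ 0.44  0.74  1.12 -0.    1.28 -0.81]
a1.57 t25.0 [0.5566 0.4083 0.0863] F [-3.7 -7.3 -7. ] gap0.149 q [ 0.46  0.77  1.06 -0.    1.31 -0.94]
```

```bash
python3 - <<'E'
from h import *
turn(-.8);turn(-.771);s=st("turned");p=s["position"]
print(ml([p[0],p[1],p[2]-.006],v=.03,guard=8));st();print(ml([p[0],p[1],p[2]-.0105],v=.03,guard=8));s=st("down");p=s["position"]
f=grab("scene")[0];cv2.imwrite("pics/o0.png",f[:,:,::-1])
env.release();st("rel");ml([p[0],p[1],p[2]+.12]);st()
f=grab("scene")[0];cv2.imwrite("pics/o.png",cv2.resize(f[205:335,110:290,::-1],None,fx=4,fy=4,interpolation=cv2.INTER_CUBIC))
E
```

```text
turned t26.6 [0.5561 0.4043 0.0859] F [-2.5 -5.8 -6.5] gap0.153 q [ 0.46  0.77  1.07 -0.    1.31  0.65]
True
 t26.8 [0.556  0.4033 0.0829] F [-2.5 -0.6  5.4] gap0.148 q [ 0.46  0.77  1.07 -0.    1.3   0.65]
True
down t27.0 [0.5563 0.4035 0.0826] F [-6.1 -3.8 10.6] gap0.146 q [ 0.46  0.77  1.07 -0.    1.3   0.65]
rel t27.8 [0.5556 0.4041 0.0792] F [-0.3 -0.  -0.3] gap1.001 q [ 0.46  0.78  1.07 -0.    1.3   0.64]
 t28.7 [0.556  0.4033 0.2014] F [-0.1 -0.5 -0.3] gap1.000 q [ 0.46  0.7   0.89 -0.    1.56  0.64]
```

View pics/o.png

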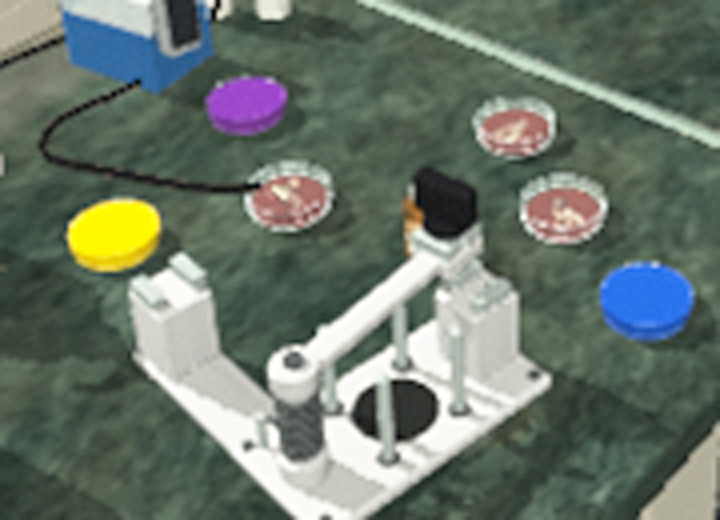

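The pin sat on an ear because the bar had drifted about 4 mm back during the turn. When I released, the spring swung the bar back. The crop shows the knob at (445,203) with the wing across and the bar resting beside the closed catch at about 0.18 rad. I'll locate it and try again with drift correction.

```bash
cat >> h.py <<'E'
def kxy(a): return cw(0,.065)+.130*np.array([np.sin(YAW+a),-np.cos(YAW+a)])
E
python3 - <<'E'
from h import *
T,S=load();f=cv2.cvtColor(cv2.imread("pics/o.png"),cv2.COLOR_BGR2RGB)
m=(f.max(2)<60);m[:160]=0;m[240:]=0;m[:,:405]=0;m[:,485:]=0;q=np.argwhere(m)[:,::-1].mean(0);u=(q+.5)/4-.5+[110,205]
print(q,u)
for z in(.117,.126):
    p=onz(u,z,*S[1:])[:2]-cw(0,.065);print(z,np.hypot(*p),np.arctan2(p[0],-p[1])-YAW)
print(kxy(.18))
E
```

```text
[444.75932722 202.7266055 ] [220.8148318  255.30665138]
0.117 0.1274224467682464 0.1748733468415927
0.126 0.1188138584560156 0.11034448965157848
[0.43165286 0.30023494]
```

```bash
cat >> h.py <<'E'
def ang(p=None):
    p=monitor.sense()["position"] if p is None else p
    d=p[:2]-cw(0,.065);return np.arctan2(d[0],-d[1])-YAW
def turn2(dth,n=4):
    s=monitor.sense();p=np.array(s["position"]);z=R.from_quat(s["ee_rot"]).as_matrix()[:,2];th=np.arctan2(z[1],z[0])
    q=np.array(s["joints"]);q[5]-=dth;env.set_joints(q.tolist());return th+dth
E
python3 - <<'E'
from h import *
a=.18;k=kxy(a);th=-1.728+a
env.reach(tz(k,.24),Q(th));ml(tz(k,.16));print(ml(tz(k,.109),v=.05,guard=6));st("down")
env.close_gripper(70);s=st("grip");p=s["position"];print("ang",ang())
ml([p[0],p[1],p[2]+.011],v=.03);st("lift")
turn(1.571);s=st("turned");print(ang())
if .1<s["finger_gap"]<.2:
    swing(a,1.571,th+1.571,10);print(ang())
    turn(-.8);ml([*kxy(1.575),p[2]+.011],th+1.571+1.391-.8,.05);turn(-.771);st()
    ml([*kxy(1.575),p[2]+.011],-.157,.03);st("ready");print(ang())
E
```

```text
False
down t31.8 [0.4318 0.3003 0.0763] F [-0.6 -1.1 -0.4] gap0.998 q [ 0.38  0.44  1.65 -0.    1.05  1.93]
grip t32.5 [0.4317 0.3004 0.0762] F [-1.1  0.5  3. ] gap0.150 q [0.38 0.44 1.65 0.   1.05 1.93]
ang 0.1805681564877244
lift t33.0 [0.431  0.3003 0.0869] F [-2.7  1.3 -7.2] gap0.146 q [0.39 0.43 1.64 0.   1.07 1.93]
turned t34.4 [0.4309 0.3004 0.0868] F [-3.2  2.7 -6.7] gap0.146 q [0.39 0.43 1.64 0.   1.07 0.36]
0.17427683969901903
a0.60 t35.3 [0.4833 0.3124 0.0862] F [-4.9  1.6 -6.7] gap0.147 q [ 0.37  0.53  1.48  0.    1.13 -0.06]
a1.01 t36.2 [0.5259 0.3443 0.0862] F [-5.6 -2.1 -5.9] gap0.148 q [ 0.39  0.64  1.3  -0.    1.21 -0.45]
a1.43 t37.1 [0.5525 0.3909 0.0863] F [-3.7 -5.6 -6.2] gap0.149 q [ 0.44  0.74  1.11 -0.    1.29 -0.82]
a1.57 t37.4 [0.5568 0.4084 0.0864] F [-2.5 -6.3 -5.8] gap0.146 q [ 0.46  0.77  1.06 -0.    1.31 -0.94]
1.5594122211208072
 t39.2 [0.5567 0.4066 0.0868] F [-3.7 -6.3 -6.2] gap0.146 q [ 0.46  0.77  1.06 -0.    1.31  0.64]
ready t39.5 [0.557  0.4085 0.087 ] F [-4.1 -5.7 -6.8] gap0.149 q [ 0.46  0.77  1.06 -0.    1.31  0.63]
1.5602341620604439
```

```bash
python3 - <<'E'
from h import *
z0=monitor.sense()["position"][2]
for a in(1.587,1.6,1.575,1.61):
    ml([*kxy(a),z0],-.157,.03);print(a,ang())
    b=ml([*kxy(a),.0765],-.157,.03,guard=9);s=st("blocked" if b else "down");print(ang())
    if not b: break
    ml([*kxy(a),z0],-.157,.03)
f=grab("scene")[0];cv2.imwrite("pics/o2.png",f[:,:,::-1])
E
```

```text
1.587 1.5720406664576783
down t40.2 [0.5574 0.4101 0.0768] F [-4.4 -6.8 -3.7] gap0.146 q [ 0.47  0.79  1.06 -0.    1.29  0.63]
1.5728094078414776
```

```bash
python3 - <<'E'
from h import *
ml([*kxy(1.545),.0765],-.157,.03);s=st("eased");print(ang());p=s["position"]
if s["contact_force"][1]>-4:
    env.release();ml([p[0],p[1],p[2]+.12]);env.hold(.3);st()
    env.set_joints([.4,-.3,1.9,0,1.54,.5])
    T=grab("top");S=grab("scene");np.savez("f1.npz",T=T[0],TK=T[1],TV=T[2],S=S[0],SK=S[1],SV=S[2])
    a=cv2.resize(T[0][160:275,90:225,::-1],(400,341),interpolation=cv2.INTER_CUBIC);b=cv2.resize(S[0][220:345,110:257,::-1],(400,341),interpolation=cv2.INTER_CUBIC)
    cv2.imwrite("pics/open.png",np.hstack([a,b]))
E
```

```text
eased t40.6 [0.5566 0.4061 0.0769] F [-2.6 -0.9 -4.9] gap0.148 q [ 0.46  0.78  1.08 -0.    1.29  0.62]
1.5418071800439597
 t42.6 [0.5565 0.4061 0.1964] F [0.7 0.1 0.4] gap0.998 q [0.46 0.7  0.9  0.   1.54 0.62]
```

View pics/open.png

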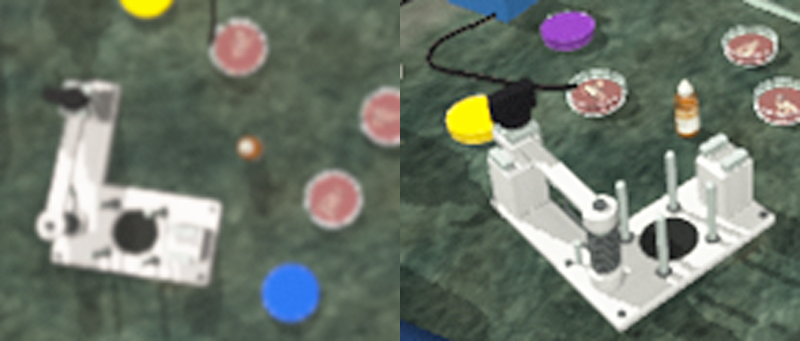

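The bar is held open and the knob is over the far post, at left crop (65,97). I'll re-measure the seat disc and the plates in both views, since one may have been knocked.

```bash
cat >> h.py <<'E'
def blobs(f,box,lo=100):
    hsv=cv2.cvtColor(f,cv2.COLOR_RGB2HSV);m=(((hsv[...,0]<12)|(hsv[...,0]>168))&(hsv[...,1]>60)&(hsv[...,2]>70)).astype(np.uint8)
    k=np.zeros_like(m);k[box[1]:box[3],box[0]:box[2]]=1;n,l,s,c=cv2.connectedComponentsWithStats(cv2.morphologyEx(m*k,cv2.MORPH_CLOSE,np.ones((3,3))))
    return [(c[i],s[i,4]) for i in range(1,n) if s[i,4]>lo]
def plates(T=None,S=None):
    T=T or grab("top");S=S or grab("scene");out=[]
    a=[(onz(c,.007,*T[1:])[:2],n) for c,n in blobs(T[0],(100,130,247,272),80)]
    b=[(onz(c,.007,*S[1:])[:2],n) for c,n in blobs(S[0],(110,200,300,345),80)]
    return a,b
E
python3 - <<'E'
from h import *
T,S=load("f1.npz")
for n,(f,K,V),bx in(("top",T,(120,220,145,250)),("scene",S,(195,295,228,330))):
    m=np.zeros(f.shape[:2],np.uint8);m[bx[1]:bx[3],bx[0]:bx[2]]=(f.max(2)<70)[bx[1]:bx[3],bx[0]:bx[2]]
    k,l,s,c=cv2.connectedComponentsWithStats(m);i=1+s[1:,4].argmax()
    h=cv2.convexHull(np.argwhere(l==i)[:,::-1].astype(np.int32));e=cv2.fitEllipse(h);print(n,s[i],c[i],e,onz(e[0],.0102,K,V).round(4),onz(c[i],.0102,K,V).round(4))
a,b=plates(T,S)
for x in a+b: print(x[0].round(4),x[1])
E
```

```text
top [129 232  13  12 116] [134.89655172 237.82758621] ((134.9672088623047, 237.74449157714844), (11.695052146911621, 12.027106285095215), 80.07987976074219) [0.416  0.3679 0.0102] [0.4157 0.3681 0.0102]
scene [208 300  11  15 128] [212.5625   306.484375] ((212.17820739746094, 306.7826843261719), (11.81555461883545, 15.158153533935547), 178.26535034179688) [0.4125 0.3614 0.0102] [0.4124 0.3602 0.0102]
[0.6157 0.2564] 191
[0.5404 0.0928] 178
[0.4507 0.1526] 181
[0.5416 0.0958] 121
[0.6177 0.2596] 175
[0.4533 0.1548] 168
```

The seat disc (0.416,0.368) and the rods agree with the carrier pose to about 2 mm. One plate was knocked to (0.541,0.094), so I'll use the fresh positions. I'll place the nearest plate first.

```bash
cat >> h.py <<'E'
PZ=-.034   # reported z for gripping a plate lying at z=0
def pick(xy,th1,th2,zb=0.):
    env.release();env.reach([*xy,zb+.08],Q(th1));b=ml([*xy,zb+PZ],v=.12,guard=8);st("at plate "+("TOUCH" if b else ""))
    env.close_gripper(25);st("g1")
    env.release();turn(th2-th1);env.close_gripper(30);s=st("g2")
    ml([*s["position"][:2],.10],v=.15);return st("up")["finger_gap"]
def place(i,dx=0,dy=0,zt=None):
    xy=cw(dx,dy);env.reach([*xy,.10],Q(-.157));print("gap",monitor.sense()["finger_gap"])
    ml([*xy,.055+0*i],v=.1);b=ml([*xy,PZ+.010+.015*i+.0015],v=.06,guard=6);s=st("BLOCK" if b else "placed");return b
def leave():
    env.release();p=monitor.sense()["position"];ml([p[0],p[1],.11],v=.1)
E
python3 - <<'E'
from h import *
g=pick([.452,.1535],0.,-1.5)
if .5<g<.85: print(place(0))
f=grab("scene")[0];cv2.imwrite("pics/p1.png",cv2.resize(f[240:345,150:290,::-1],None,fx=4,fy=4,interpolation=cv2.INTER_CUBIC))
E
```

```text
at plate  t46.8 [ 0.4525  0.1536 -0.0334] F [ 0.1  1.  -0. ] gap0.998 q [0.08 0.54 1.87 0.   0.73 0.08]
g1 t47.1 [ 0.4523  0.1535 -0.0332] F [-2.1 -0.3  7.2] gap0.690 q [ 0.08  0.54  1.87 -0.    0.73  0.08]
g2 t49.3 [ 0.452   0.1535 -0.0337] F [-1.9 -1.3  5.4] gap0.683 q [ 0.08  0.54  1.87 -0.    0.73  1.58]
up t50.3 [0.4515 0.1535 0.0992] F [-0.2  0.2 -1.3] gap0.683 q [0.08 0.32 1.77 0.   1.06 1.58]
gap 0.6859452727936525
placed t53.2 [ 0.4187  0.3661 -0.0221] F [ 0.9 -0.7  0.3] gap0.683 q [0.51 0.65 1.62 0.   0.87 0.66]
False
```

```bash
sed -i 's/^PZ=-.034/PZ=-.032/' h.py; python3 - <<'E'
from h import *
leave();st()
env.set_joints([.0,-.3,1.9,0,1.54,0.])
T=grab("top");S=grab("scene");a,b=plates(T,S)
for x in a+b: print(x[0].round(4),x[1])
for c,n in blobs(T[0],(100,220,160,255),60): print("seat top",onz(c,.016,*T[1:]).round(4))
for c,n in blobs(S[0],(180,285,240,340),40): print("seat scene",onz(c,.016,*S[1:]).round(4))
cv2.imwrite("pics/p1.png",np.hstack([cv2.resize(T[0][215:265,110:170,::-1],(400,333),interpolation=cv2.INTER_CUBIC),cv2.resize(S[0][270:340,165:249,::-1],(400,333),interpolation=cv2.INTER_CUBIC)]))
E
```

```text
t55.1 [0.4183 0.3659 0.1094] F [-0.4 -1.5  0.1] gap1.000 q [ 0.51  0.46  1.52 -0.    1.16  0.66]
[0.6158 0.2565] 191
[0.5405 0.0928] 178
[0.4153 0.3692] 174
[0.5416 0.0958] 121
[0.6176 0.2597] 175
[0.4182 0.3542] 141
seat top [0.4157 0.3666 0.016 ]
seat scene [0.4313 0.3786 0.016 ]
seat scene [0.4119 0.3608 0.016 ]
```

View pics/p1.png

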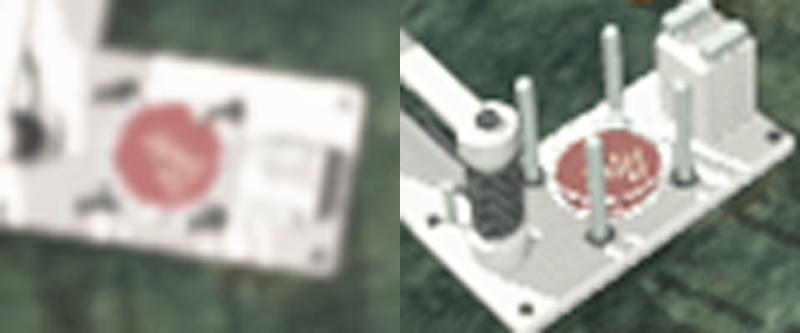

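The first plate lies flat in the pile's place, at left crop (168,155). Next are the second and third plates.

```bash
python3 - <<'E'
from h import *
g=pick([.541,.0943],0.,-1.2)
if .5<g<.85 and not place(1):
    leave()
    T=grab("top")
    for c,n in blobs(T[0],(100,130,247,272),60): print(onz(c,.007,*T[1:]).round(4),n)
E
```

```text
at plate  t59.1 [ 0.5415  0.0943 -0.0312] F [ 0.  -1.7  0.6] gap1.001 q [-0.04  0.65  1.65  0.    0.84 -0.04]
g1 t59.5 [ 0.5413  0.0943 -0.0311] F [-2.7  0.8  6. ] gap0.684 q [-0.04  0.65  1.65 -0.    0.84 -0.04]
g2 t61.4 [ 0.5411  0.0943 -0.0316] F [-2.1 -0.5  5. ] gap0.682 q [-0.04  0.65  1.65 -0.    0.84  1.16]
up t62.4 [0.5405 0.0943 0.099 ] F [-0.6  0.4 -0.7] gap0.684 q [-0.04  0.46  1.56  0.    1.13  1.16]
gap 0.6837523023617688
placed t65.3 [ 0.4187  0.3662 -0.0051] F [ 0.9 -0.3 -0.4] gap0.684 q [0.51 0.62 1.62 0.   0.91 0.66]
[0.6157 0.2566 0.007 ] 190
[0.415 0.373 0.007] 185
```

```bash
python3 - <<'E'
from h import *
g=pick([.6165,.258],0.,-.9)
if .5<g<.85 and not place(2):
    leave()
    env.set_joints([.0,-.3,1.9,0,1.54,0.]);st()
    T=grab("top");S=grab("scene")
    for c,n in blobs(T[0],(100,130,247,272),60): print(onz(c,.047,*T[1:]).round(4),n)
    cv2.imwrite("pics/p3.png",np.hstack([cv2.resize(T[0][190:265,100:190,::-1],(400,333),interpolation=cv2.INTER_CUBIC),cv2.resize(S[0][255:339,150:251,::-1],(400,333),interpolation=cv2.INTER_CUBIC)]))
E
```

```text
at plate  t69.3 [ 0.6171  0.2582 -0.031 ] F [0.9 0.4 0.2] gap0.998 q [0.22 0.86 1.23 0.   1.05 0.22]
g1 t69.6 [ 0.617   0.2581 -0.031 ] F [-1.7 -0.4  5. ] gap0.686 q [ 0.22  0.86  1.23 -0.    1.05  0.22]
g2 t71.2 [ 0.6166  0.258  -0.0318] F [-0.9 -0.4  3.6] gap0.685 q [ 0.22  0.86  1.23 -0.    1.05  1.12]
up t72.3 [0.6161 0.2579 0.0988] F [-0.4  0.4 -1.2] gap0.683 q [ 0.22  0.71  1.14 -0.    1.3   1.12]
gap 0.6798167723615667
placed t74.7 [0.4187 0.3662 0.0098] F [ 0.1 -0.7 -0.6] gap0.680 q [0.51 0.6  1.61 0.   0.94 0.66]
 t77.5 [0.2673 0.1165 0.281 ] F [-0.2 -0.5 -0.3] gap1.003 q [ 0.   -0.3   1.9   0.    1.54  0.  ]
[0.4165 0.3661 0.047 ] 188
```

View pics/p3.png

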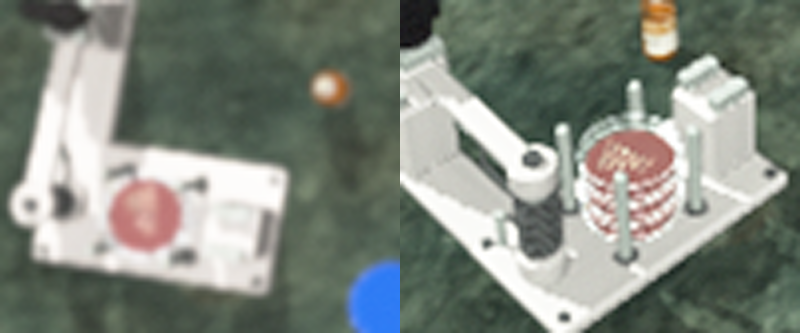

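Three plates are stacked straight and flat, with the bar still open. Next I'll unlock the bar, swing it back and lock it.

```bash
python3 - <<'E'
from h import *
k=kxy(1.545);env.reach([*k,.17],Q(-.157));ml([*k,.12]);print(ml([*k,.0765],v=.05,guard=6));st("down")
env.close_gripper(70);s=st("grip");p=s["position"]
ml([*kxy(1.575),p[2]],-.157,.03)
ml([*kxy(1.575),p[2]+.0115],-.157,.03);st("lift")
turn(.8);turn(.771);ml([*kxy(1.56),p[2]+.0115],1.414,.03);s=st("turned");print(ang())
if .1<s["finger_gap"]<.2:
    swing(1.56,0,1.414-.0,10);print(ang())
E
```

```text
False
down t80.7 [0.5567 0.4067 0.0769] F [-0.4  0.3  0.1] gap1.001 q [ 0.46  0.78  1.07 -0.    1.29  0.62]
grip t81.3 [0.5564 0.4066 0.0761] F [ 0.2  0.7 -3.1] gap0.147 q [0.46 0.78 1.07 0.   1.29 0.62]
lift t82.2 [0.5567 0.4088 0.0862] F [ 0.3 -6.5 -7.3] gap0.144 q [ 0.47  0.78  1.05 -0.    1.32  0.62]
turned t84.0 [0.5558 0.407  0.0861] F [-1.8 -5.9 -7.5] gap0.150 q [ 0.46  0.77  1.06 -0.    1.31 -0.95]
1.5472112387932224
a1.09 t84.9 [0.5315 0.352  0.085 ] F [-4.  -2.7 -3.7] gap0.145 q [ 0.4   0.66  1.26 -0.    1.22 -0.54]
a0.62 t85.9 [0.4851 0.3141 0.0851] F [-4.9  0.4 -5.3] gap0.150 q [ 0.37  0.54  1.47  0.    1.14 -0.11]
a0.16 t86.8 [0.4272 0.301  0.0856] F [-1.7  3.5 -5.7] gap0.148 q [0.39 0.43 1.65 0.   1.07 0.38]
a0.00 t87.1 [0.4082 0.3025 0.0861] F [ 0.7  4.8 -6.5] gap0.150 q [0.41 0.39 1.7  0.   1.05 0.55]
-0.001968377480043082
```

```bash
python3 - <<'E'
from h import *
z=monitor.sense()["position"][2]
turn(-.8);ml([*kxy(0),z+.001],None,.03);turn(-.76);ml([*kxy(0),z+.001],-1.728,.03);st("turned");print(ang())
for a in(0,.02,-.02,.035):
    b=ml([*kxy(a),.0768],-1.728,.03,guard=9);s=st("blocked" if b else "down");print(a,ang())
    if not b: break
    ml([*kxy(a),z],-1.728,.03)
if not b:
    # must be trapped by the ears: nudge open and see resistance
    ml([*kxy(a+.07),.0768],-1.728,.03,guard=12);st("nudge");print(ang());ml([*kxy(0),.0768],-1.728,.03)
E
```

```text
turned t89.2 [0.4085 0.3019 0.0872] F [ 3.   1.1 -7.2] gap0.147 q [0.41 0.39 1.7  0.   1.05 2.13]
0.0011813754266898902
down t89.7 [0.4085 0.3019 0.0769] F [ 2.5  1.3 -3.6] gap0.150 q [0.41 0.41 1.71 0.   1.03 2.13]
0 0.0009172248602679622
nudge t90.0 [0.4131 0.3012 0.0759] F [-4.   2.3  3.1] gap0.150 q [0.4  0.42 1.69 0.   1.04 2.13]
0.03681223661207583
```

The pin dropped about 10 mm, and a nudge meets resistance at about 0.037 rad. I'll release, retreat and check.

```bash
python3 - <<'E'
from h import *
env.release();p=monitor.sense()["position"];ml([p[0],p[1],.19]);env.set_joints([.0,-.3,1.9,0,1.54,0.]);env.hold(.5);st()
T=grab("top");S=grab("scene")
cv2.imwrite("pics/end.png",np.hstack([cv2.resize(T[0][165:265,100:220,::-1],(400,333),interpolation=cv2.INTER_CUBIC),cv2.resize(S[0][240:340,140:260,::-1],(400,333),interpolation=cv2.INTER_CUBIC)]))
q=np.argwhere((S[0].max(2)<60)[248:272,214:240])[:,::-1].mean(0)+[214,248];d=onz(q,.117,*S[1:])[:2]-cw(0,.065);print(q,np.hypot(*d),np.arctan2(d[0],-d[1])-YAW)
E
```

```text
t94.2 [0.267  0.1163 0.2813] F [-0.   0.4 -0.1] gap1.001 q [ 0.   -0.3   1.9  -0.    1.54  0.  ]
[227.69117647 259.46568627] 0.12667267035901478 -0.007113141835497605
```

View pics/end.png

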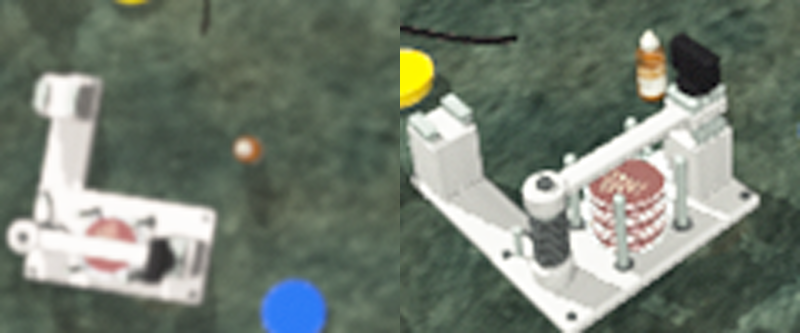

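The bar is closed over the pile and the wing stands across it at right crop (695,65), as it did at the start. The pile is straight at (628,205), and the bottle is in place.

```bash
python3 -c "
from bench import job;job.hand_in()"
```

```text
the job is handed in; nothing more can be done
```

The job is handed in at about 94 s of the 210 s allowed: all three plates are piled between the carrier's rods and the bar is locked closed over them. I got no verdict back from the hand-in.

**What I did:** I unlocked the bar and latched it open, then stacked the plates. One had been knocked to (0.541, 0.094), so I re-measured it before picking. Then I brought the bar back and dropped its pin into the closed catch.

**Last checks:**
- **Pin:** it dropped about 10 mm at bar angle 0.001 rad. With the pin down, I nudged the bar towards open; the force guard tripped at 0.037 rad, close to the stated play of 0.03.
- **Bar and wing:** the last pictures put the bar at about −0.007 rad, with the wing standing across it.
- **Pile:** it looks straight and flat. Before closing the bar, I measured the top plate within about 2 mm of my estimate of the seat centre.
- **Robot and bottle:** the robot stands clear and touches nothing. The dropper bottle looks to be where it was. I did not re-check the things beyond the glass, but the arm did not work near them.

**What went wrong or disagreed:**
- **First latching attempt:** the pin landed on an ear, and I released without checking. The spring swung the bar back against the side of the closed catch. The second attempt latched properly.
- **Tool height:** the reported tool height was off. The real fingertips sit about 33 mm higher than reported, which I found by touching the worktop and corrected for.
- **Cameras:** the two views disagreed by about 3 mm in x, so I averaged them for the plate positions.

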